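# Open the safety cap of the cleaner jug

## Robot

A 7-joint arm with a two-finger parallel gripper is mounted at the origin on a cart in front of the work surface, level with it; the furniture and walls round the work are solid. World frame = base frame: x ahead of the robot, y to its left, z up, the work surface at z = 0. Lengths are in m, angles in rad, forces in N, time in s.
With the tool pointing down it reaches from about 0.425 to 0.875 m from the base axis. Payload 4.7 kg.
Tool frame: the origin (TCP) lies at the very end of the fingers, on their centre line; the grasp point (between the pads) lies behind it (ctrl.tcp_to_grasp is the z of the grasp point in the tool frame, in m); z points along the fingers, y is the line along which they close (so a half turn about z gives the same grasp; the last joint's range is limited). The gripper opens to 87 mm and grips with 3 to 60 N. Pads are 19 mm wide; open, the fingers measure 117 mm over their backs; the gripper's body (75 mm by 190 mm) begins 51 mm behind the grasp point.
Start: joints at [-1.089, 0.321, -0.07, 1.45, 0.023, 1.371, -0.057], TCP at [0.293, 0.58, 0.223] pointing down, gripper open.
Joint ranges: [-2.86, 2.86], [-0.3, 2.09], [-1.38, 1.24], [0.06, 2.45], [-1.56, 4.7], [0.09, 2.05], [-2.69, 2.69]. Speed limits (rad/s): [2.57, 2.57, 3.14, 3.14, 3.14, 3.14, 3.14].

## Interface

Orientations are given as a rotation vector (axis times angle).
In Python, from bench import ctrl gives the robot as it stands.
- The arm moves only by the tool step_arm, never from a script. Its argument "targets" is a list of rows, each a list of 7 numbers: the shift along the world's x, y, z in cm, then the turn, a rotation vector about the world's x, y, z in degrees, then the opening, from 0 (shut) to 1 (fully open). A call has exactly 5 rows; each row shifts and turns the commanded pose from where the row before left it; what a row does not reach is not made up. A row lasts 1/12 s, in which the tool goes at most 41.7 mm and 7.16 degrees, less where a joint would pass 70% of its speed; a pose out of reach is approached as far as the arm can. A call with a gripper value outside its range is refused whole. The fingers move at their own pace and stop on an object; "force" is the grip in N (left out, the last holds). Time passes only in rows, so rows that do not move let the fingers close, or fill a call up. It gives the time, the measured TCP pose, the force, the opening and the grip force at its end, in the units of the state.
- ctrl.get_state(): the state, without advancing time (a new reading comes with each control period).
- ctrl.get_image(name): name is "scene" or "top" or "wrist"; returns (picture, depth): 384x512x3 uint8, red, green, blue; 384x512 float32, m along the optical axis (not along the pixel's ray), 0 where there is no reading.
- ctrl.camera_params(name): a dict with "intrinsics" (3x3 intrinsics, pixels), "distortion" ([k1, k2, p1, p2, k3] as OpenCV has them; the pictures are not rectified), "rvec" (rotation vector, rad) and "tvec" (3), from world to camera coordinates, as OpenCV has them; the wrist camera has in their place "hand_eye" (4x4, takes a point from camera to tool coordinates, whose origin is the TCP and whose axes are the flange's). Camera axes: x right, y down, z forward; pixel columns grow to the right and rows downward; lengths in m; the calibration is good to about 2 mm. A picture is of the moment at which its call begins: read the wrist's pose just before it. camera_params takes no time and is no camera call.
- ctrl.close_job(): hands the job in; it is judged then, once.
The state is a dict: "time": time; "joint_positions": joint angles; "qd": joint speeds; "joint_torque": joint torques, N m; "position": TCP position; "tool_rot": TCP orientation; "ft_force": force on the tool from outside, world axes, zero at the start; "torque": the same for the moment, N m; "grip_width": opening from 0.0 (shut) to 1.0 (fully open); "grip_force": force on a finger pad.
Only numpy, scipy, OpenCV 4.12 (cv2) and the standard library are available. Lean on these libraries where they do the work, as an engineer would, in place of code of your own. Each camera call takes 0.05 s, during which the arm holds its last target. There are 200 camera calls.

## Task

Open the heavy cleaner jug: first swing its carry handle away from you, back off the cap, until it clicks home in its end position. Then press the safety cap down, turn it anticlockwise (seen from above) while it is pressed until it is free, lift it off, and finish while still holding it in the gripper, upright and still, about a hand's width (10 cm) straight above where it sat on the jug. Leave the jug standing where it is with the handle back, and do not disturb the mug, the bean tin or the garlic.

Things in the scene. Friction and masses are not known exactly. Their poses are not given: they have to be found in the camera images.
- jug: White round plastic cleaner jug, full (about 2.5 kg), loose on the worktop; body 110 mm across, paper band, shoulder sloping from 118 to 148 mm high, then a neck with the cap. Origin: centre of its underside; z up; +x is its back, toward which the carry handle swings (within 0.5 rad of straight away from the robot). Handle ears at y = +60 and -60 mm.
- cap: Grey ribbed round safety cap, 46 mm across, 34 mm high, 50 g, on the jug's neck; any grasp across it from above will do. Origin: centre of its underside, on the jug's axis, 171 mm above the worktop while closed; z up; x as the jug's while locked. Beside the neck 23 mm of clear height lie between cap and shoulder. Two small ridges on its top lie along its x.
- bail (a joint): Angle of the carry handle, rad: 0 = upright over the cap, positive = swung back to the jug's +x; range -0.5 to 1.60. Stays where left. From about 0.9 to 1.27 a sprung detent resists (1.5 to 2 N at the bar); past 1.3 it snaps to the end stop and rests at 1.56 to 1.60 (bar level behind the jug). Starts between -0.2 and 0.35.
- handle_bar (a point): Middle of the handle's cross bar, a level grey bar 14 mm thick and 64 mm long, along the jug's y. The handle turns about the jug's y axis through the point 135 mm above the jug's origin, and the bar's middle is 90 mm from that axis: bar at jug x = 0.090 sin(angle), z = 0.135 + 0.090 cos(angle). Its arms stand 58 mm either side of the jug's axis.
- mouth (a point): Centre of the jug's neck top, inside the closed cap, on the jug's axis 182 mm above its underside; moves with the jug.
- mug: Small pale blue mug 64 mm across, 93 mm with its handle, 53 mm high; bystander on the worktop. Origin: underside.
- bean_tin: Tin 75 mm across, 58 mm high; bystander on the worktop. Origin: underside.
- garlic: Garlic bulb about 60 mm across, 58 mm high; bystander on the worktop. Origin: underside.
- cap_top (a point): Centre of the cap's top, 205 mm up while closed. Lock: sprung (5 N to start, 13 N fully down), goes down 7 to 8 mm to a stop. Pressed under 4 mm it cannot turn; pressed 6 mm it turns anticlockwise from above only. Free to lift straight up between 1.02 and 1.45 rad of turn (aim for 1.24; stop at 1.45), hooked below that. Eased, it springs up to its closed height.
Not all that is in view belongs to the job. Of the things that look like the cap, the smallest one is meant.

How it is judged:
By the outcome, as a careful person would: the job done as asked, in the order asked, and still so for the second after the job is handed in, while the arm keeps its last pose, push and grip.
It also fails if it takes over 58 s, if anything falls off the work surface, if the arm or the gripper's body presses on something with over 40 N, if the wrist force passes 120 N, or if a joint passes its speed limit or range.

## Working session

There is one attempt and no reset: what is moved stays moved. The work goes in short steps, Python scripts to look and compute and a tool call to move; the robot and the scene stay as the last step left them, time stands still between calls to the robot, and variables do not carry over. Pictures are saved under pics/ and viewed, at most 10 in all, crops included, and the job is handed in when it is done.

Besides the shell and the picture viewer there is one more tool, called after "Call:" as name(argument=value, ...), one argument or row to a line, values as JSON. step_arm: Moves the arm, as the interface text tells. Its arguments: {"type":"object","properties":{"targets":{"type":"array"},"force":{"type":"number"}},"required":["targets"]}

```bash
ls; mkdir -p pics; cat > h.py <<'E'
import numpy as np, cv2
from bench import ctrl
from scipy.spatial.transform import Rotation as R
def cam(name):
    p=ctrl.camera_params(name); K=np.array(p["intrinsics"],float); D=np.array(p["distortion"],float)
    if "rvec" in p:
        Rm=cv2.Rodrigues(np.array(p["rvec"],float))[0]; t=np.array(p["tvec"],float).ravel()
        return K,D,Rm.T,-Rm.T@t
    s=ctrl.get_state(); H=np.array(p["hand_eye"]); Rt=R.from_rotvec(s["tool_rot"]).as_matrix()
    return K,D,Rt@H[:3,:3],Rt@H[:3,3]+np.array(s["position"])
def pts(c,uv,depth):
    K,D,Rc,o=c; n=cv2.undistortPoints(np.array(uv,float).reshape(-1,1,2),K,D).reshape(-1,2)
    r=np.c_[n,np.ones(len(n))]*np.array(depth,float).reshape(-1,1); return r@Rc.T+o
def plane(c,uv,z):
    o=c[3]; d=pts(c,uv,np.ones(len(np.array(uv).reshape(-1,2))))-o
    return o+d*((z-o[2])/d[:,2:])
def cloud(c,dep):
    v,u=np.mgrid[0:dep.shape[0],0:dep.shape[1]]
    P=pts(c,np.c_[u.ravel(),v.ravel()],dep.ravel()).reshape(dep.shape+(3,)); P[dep==0]=np.nan; return P
def grab(name,tag):
    c=cam(name); im,d=ctrl.get_image(name); cv2.imwrite(f"pics/{tag}.png",im[:,:,::-1]); np.savez(f"pics/{tag}.npz",im=im,d=d); return c,im,d
E
python3 - <<'E'
from h import *
print(ctrl.get_state(), ctrl.tcp_to_grasp)
for n in("scene","top"):
    c,im,d=grab(n,n+"0"); print(n,c[3],c[2][:,2])
a=cv2.imread("pics/scene0.png");b=cv2.imread("pics/top0.png")
cv2.imwrite("pics/both0.png",cv2.resize(np.vstack([a,b]),(800,1200))[:600]);cv2.imwrite("pics/both1.png",cv2.resize(b,(800,600)))
E
```

```text
pics
{'time': 0.0, 'joint_positions': array([-1.08888482,  0.32181869, -0.07007711,  1.451689  ,  0.02261163,
        1.37077036, -0.05690913]), 'qd': array([ 0.00280614, -0.00037863,  0.0004776 , -0.00021147,  0.00077544,
       -0.00035287, -0.00092196]), 'joint_torque': array([-6.43753697e-05, -4.91278303e+01, -4.03972026e-01, -3.12526309e+01,
       -6.38717436e-02,  4.38043533e-02,  1.79892613e-04]), 'position': array([0.29291099, 0.57964379, 0.22145722]), 'tool_rot': array([-7.28051495e-01, -3.05572561e+00,  2.93631504e-03]), 'ft_force': array([0.02579308, 0.01868432, 0.24127088]), 'torque': array([0.00749649, 0.02187947, 0.02364636]), 'grip_force': 0.0, 'grip_width': 1.0009335446537775} -0.0187
scene [ 0.03037414 -0.91596384  1.06614042] [ 0.34768013  0.65042034 -0.67533096]
top [0.31431951 0.05250648 1.47561753] [ 0.12565231 -0.05732981 -0.99041647]
```

View pics/both0.png

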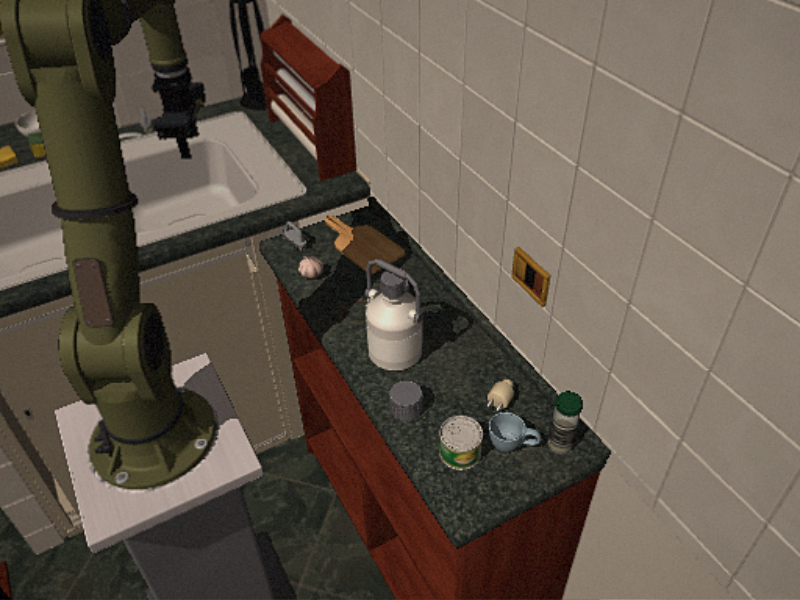

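View pics/both1.png

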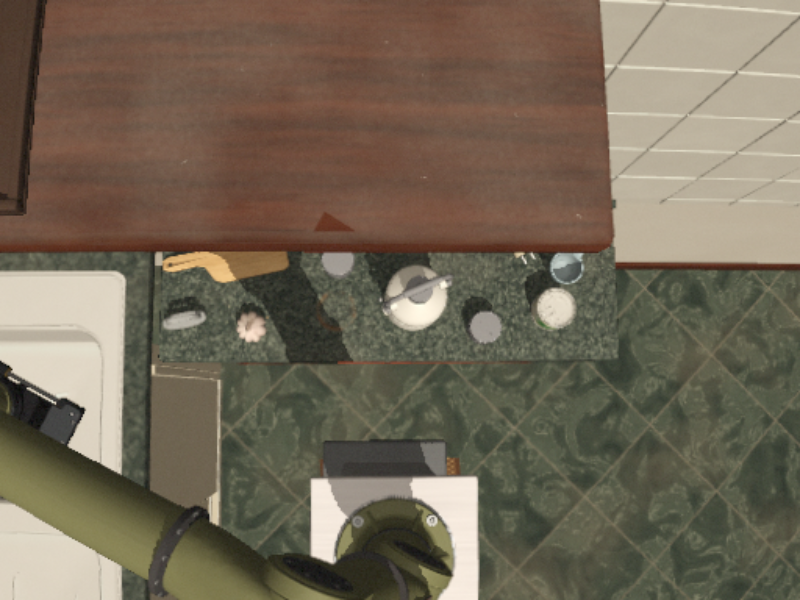

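The scene view shows the jug at about (395,320), with its grey handle bar at (395,270) and cap at (397,285). The mug is at (508,430), the tin at (460,442), garlic at (310,267) and a loose grey decoy cap at (406,400). In the top view the jug is at (417,297), with its handle running from (385,308) to (450,282). A cupboard overhangs the back of the worktop.

```bash
python3 - <<'E'
from h import *
C=[]
for n in("scene","top"):
    c=cam(n); z=np.load(f"pics/{n}0.npz"); P=cloud(c,z["d"]); C.append((P,z["im"]))
P,im=C[1]
print("cupboard", P[100,200],P[155,200],P[155,350])
print("counter z",P[215,200],P[225,330])
for n,(P,im) in zip("ST",C):
    q=P.reshape(-1,3); col=im.reshape(-1,3).astype(int)
    # jug region
    m=(q[:,2]>0.02)&(q[:,2]<0.32)&(q[:,0]>.4)&(q[:,0]<.95)&(abs(q[:,1])<.5)
    lab=np.zeros(len(q),np.uint8);lab[m]=255
    k,L,st,ce=cv2.connectedComponentsWithStats(lab.reshape(P.shape[:2]))
    for i in range(1,k):
        if st[i,4]>40:
            w=(L.ravel()==i);a=q[w];print(n,i,st[i,4],a.min(0).round(3),a.max(0).round(3),np.median(a,0).round(3),np.median(col[w],0))
            if n=="T" and a[:,2].max()>.15 and a[:,1].max()<.2:
                for lo,hi in((.05,.125),(.19,.209),(.211,.3)):
                    s=a[(a[:,2]>lo)&(a[:,2]<hi)];print(" z",lo,hi,len(s),s.mean(0),s.min(0),s.max(0)) if len(s) else 0
                s=a[a[:,2]>.213]; u,sv,vt=np.linalg.svd(s-s.mean(0),full_matrices=False);print(vt[0],s.mean(0),np.percentile(s,[2,98],axis=0))
E
```

```text
cupboard [0.4753281  0.08904664 0.96110511] [0.41514323 0.08860532 0.95730803] [ 0.41518941 -0.07432596  0.95945454]
counter z [0.41717442 0.15351685 0.006138  ] [ 0.38481593 -0.23978596  0.00536885]
S 1 17893 [ 0.4  -0.5   0.02] [0.701 0.5   0.32 ] [ 0.694 -0.15   0.166] [140. 129. 115.]
S 8 160 [0.409 0.236 0.02 ] [0.464 0.292 0.06 ] [0.432 0.259 0.036] [162.  133.5 117.5]
S 9 1990 [ 0.429 -0.1    0.02 ] [0.593 0.125 0.235] [ 0.471 -0.064  0.131] [145.5 133.  121. ]
S 10 214 [ 0.563 -0.276  0.021] [ 0.629 -0.229  0.046] [ 0.593 -0.255  0.035] [173. 151. 117.]
S 11 395 [ 0.402 -0.206  0.02 ] [ 0.464 -0.145  0.053] [ 0.43  -0.182  0.046] [94. 89. 88.]
S 12 451 [ 0.516 -0.376  0.021] [ 0.594 -0.299  0.058] [ 0.563 -0.34   0.04 ] [ 98. 108. 109.]
S 13 714 [ 0.431 -0.347  0.02 ] [ 0.508 -0.27   0.063] [ 0.464 -0.315  0.055] [157.  144.  130.5]
T 1 1172 [ 0.687 -0.5    0.022] [ 0.696 -0.344  0.32 ] [ 0.691 -0.441  0.222] [186. 177. 157.]
 z 0.05 0.125 178 [ 0.68949097 -0.45879961  0.09021851] [ 0.68733764 -0.49980575  0.05024266] [ 0.69185474 -0.40694625  0.12483917]
 z 0.19 0.209 80 [ 0
[... 960 characters left out ...]
4182  0.19230055] [0.50782821 0.01755439 0.20894412]
 z 0.211 0.3 197 [ 0.48092543 -0.03732042  0.22884746] [ 0.45663412 -0.08990543  0.21154979] [0.50625032 0.01260033 0.23822326]
[-0.40361137  0.91488271 -0.00935382] [ 0.48094578 -0.03759275  0.22919247] [[ 0.45889139 -0.08692494  0.21490848]
 [ 0.50295906  0.01004208  0.23649913]]
T 26 545 [ 0.428 -0.344  0.02 ] [ 0.501 -0.271  0.066] [ 0.464 -0.305  0.055] [220. 210. 192.]
T 27 198 [0.434 0.357 0.02 ] [0.464 0.439 0.062] [0.446 0.394 0.027] [175. 171. 160.]
T 28 358 [ 0.401 -0.203  0.02 ] [ 0.461 -0.142  0.058] [ 0.43  -0.172  0.047] [161.  155.  147.5]
T 29 277 [0.407 0.241 0.02 ] [0.461 0.297 0.06 ] [0.432 0.268 0.039] [195. 173. 152.]
```

```bash
python3 - <<'E'
from h import *
from scipy.optimize import least_squares
for n in("scene","top"):
    c=cam(n); z=np.load(f"pics/{n}0.npz"); P=cloud(c,z["d"]).reshape(-1,3)
    w=P[(abs(P[:,0]-.48)<.09)&(abs(P[:,1]+.037)<.09)]
    a=w[(w[:,2]>.03)&(w[:,2]<.112)]
    f=least_squares(lambda p:np.hypot(a[:,0]-p[0],a[:,1]-p[1])-.055,[.48,-.037],loss="soft_l1",f_scale=.002)
    print(n,len(a),f.x,np.median(abs(f.fun)))
    g=w[w[:,2]>.222]; print(len(g),g.mean(0),np.percentile(g[:,2],[50,90]))
    k=w[(w[:,2]>.196)&(w[:,2]<.212)&(np.hypot(w[:,0]-f.x[0],w[:,1]-f.x[1])<.03)]; print("captop",len(k),np.median(k,0), k.min(0),k.max(0))
    e=P[(abs(P[:,0]-.48)<.15)&(abs(P[:,1]-.25)<.1)&(P[:,2]<.03)&(P[:,2]>-.03)];print("tablez",np.median(e[:,2]))
    if n=="scene":
        print("max z",np.nanmax(P[:,2]))
        q=P[(P[:,2]>.7)&(P[:,0]>.3)]; print(len(q), q.min(0) if len(q) else 0)
s=ctrl.get_state();print(R.from_rotvec(s["tool_rot"]).as_matrix().round(3))
E
```

```text
scene 655 [ 0.4862797 -0.0373319] 0.0009973980993306306
122 [ 0.48371453 -0.04198304  0.2291002 ] [0.22955099 0.23290413]
captop 127 [ 0.47956678 -0.04542656  0.20517883] [ 0.46264183 -0.0620258   0.19601792] [ 0.50173219 -0.01627732  0.20995413]
tablez 0.002072438609382221
max z 0.8064797444250826
6167 [ 0.6894507  -0.54151154  0.70001004]
top 83 [ 0.4823664  -0.03776975] 0.00030726187467813165
21892 [ 0.48637849 -0.03312924  0.9558648 ] [0.96203068 0.96328507]
captop 141 [ 0.47642952 -0.03789713  0.20558771] [ 0.45998088 -0.05907392  0.19628473] [ 0.5033375  -0.01676681  0.21193927]
tablez 0.001836839303942961
[[-0.893  0.451 -0.001]
 [ 0.451  0.893 -0.002]
 [-0.    -0.002 -1.   ]]
```

Call:
step_arm(
  targets=[
    [0.5, -2, 2.8, 0, 0, -6.5, 0],
    [0.5, -2, 2.8, 0, 0, -6.5, 0],
    [0.5, -2, 2.8, 0, 0, -6.5, 0],
    [0.5, -2, 2.8, 0, 0, -6.5, 0],
    [0.5, -2, 2.8, 0, 0, -6.5, 0],
  ],
  force=20,
)

```text
time: 0.52
position: [0.3181, 0.4789, 0.3634]
tool_rot: [-1.562, -2.726, 0.001]
ft_force: [0.1, 0.2, 0.1]
grip_width: 0.704
grip_force: 0.0
```

Call:
step_arm(
  targets=[
    [0.8, -3.5, 0, 0, 0, -6.5, 0],
    [0.8, -3.5, 0, 0, 0, -6.5, 0],
    [0.8, -3.5, 0, 0, 0, -6.5, 0],
    [0.8, -3.5, 0, 0, 0, -6.5, 0],
    [0.8, -3.5, 0, 0, 0, -6.5, 0],
  ],
)

```text
time: 0.93
position: [0.3581, 0.3033, 0.3622]
tool_rot: [-2.262, -2.18, 0.001]
ft_force: [1.5, -0.5, 0.9]
grip_width: 0.323
grip_force: 0.0
```

Call:
step_arm(
  targets=[
    [0.8, -3.5, 0, 0, 0, -6.5, 0],
    [0.8, -3.5, 0, 0, 0, -6.5, 0],
    [0.8, -3.5, 0, 0, 0, -6.5, 0],
    [0.8, -3.5, 0, 0, 0, -6.5, 0],
    [0.8, -3.5, 0, 0, 0, -6.5, 0],
  ],
)

```text
time: 1.35
position: [0.398, 0.1283, 0.3623]
tool_rot: [-2.782, -1.46, 0.0]
ft_force: [0.8, 0.1, 0.4]
grip_width: 0.02
grip_force: 0.0
```

Call:
step_arm(
  targets=[
    [0.8, -3.5, 0, 0, 0, -6.5, 0],
    [0.8, -3.5, 0, 0, 0, -6.5, 0],
    [0.8, -3.5, 0, 0, 0, -6.5, 0],
    [0.8, -3.5, 0, 0, 0, -6.5, 0],
    [0.8, -3.5, 0, 0, 0, -6.5, 0],
  ],
)

```text
time: 1.77
position: [0.4379, -0.0467, 0.3624]
tool_rot: [-3.079, -0.623, -0.0]
ft_force: [1.3, 0.2, 1.0]
grip_width: 0.008
grip_force: 0.0
```

Call:
step_arm(
  targets=[
    [0, 0, 0, 0, 0, 0, 0],
    [0, 0, 0, 0, 0, 0, 0],
    [0, 0, 0, 0, 0, 0, 0],
    [0, 0, 0, 0, 0, 0, 0],
    [0, 0, 0, 0, 0, 0, 0],
  ],
)

```text
time: 2.18
position: [0.438, -0.0433, 0.3624]
tool_rot: [3.076, 0.637, -0.001]
ft_force: [-0.2, -0.0, -0.6]
grip_width: 0.003
grip_force: 0.0
```

```bash
python3 - <<'E'
from h import *
c,im,d=grab("wrist","w1"); s=ctrl.get_state(); print(s["time"],s["position"],R.from_rotvec(s["tool_rot"]).as_matrix().round(3),s["joint_positions"].round(2),c[3])
P=cloud(c,d); q=P.reshape(-1,3)
m=(q[:,2]>.215)&(q[:,2]<.245)&(abs(q[:,0]-.48)<.06)&(abs(q[:,1]+.037)<.07)
a=q[m]; print(len(a)); 
if len(a): u,sv,vt=np.linalg.svd(a-a.mean(0),full_matrices=False); print("bar",a.mean(0),np.percentile(a,[2,98],axis=0),vt[0])
m=(q[:,2]>.199)&(q[:,2]<.211)&(np.hypot(q[:,0]-.483,q[:,1]+.0375)<.035); a=q[m]; print("cap",len(a),a.mean(0),a.min(0),a.max(0))
E
```

```text
2.2333 [ 0.43802226 -0.0434755   0.36243445] [[ 0.918  0.397 -0.   ]
 [ 0.397 -0.918 -0.   ]
 [-0.     0.    -1.   ]] [-0.54 -0.21  0.49  1.71  0.1   1.62 -1.22] [ 0.514577   -0.0110317   0.52407876]
1158
bar [ 0.48422914 -0.03999535  0.22818108] [[ 0.46268735 -0.08526972  0.21681144]
 [ 0.50532436  0.00647762  0.2323036 ]] [-0.40821745  0.91288302  0.00176004]
cap 793 [ 0.48761169 -0.03765048  0.20437664] [ 0.46131108 -0.06105585  0.19936632] [ 0.50738963 -0.01708751  0.20692283]
```

View pics/w1.png

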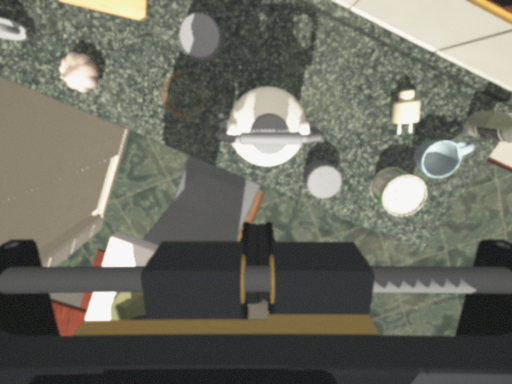

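The wrist view shows the cap at (269,128) and the handle bar across it at (275,138), parallel to the gripper's closing line. The mug, tin and garlic are all clear.

Call:
step_arm(
  targets=[
    [0.6, -1.3, -2.9, 0, 0, 0, 0],
    [0, 0, -3, 0, 0, 0, 0],
    [0, 0, -3, 0, 0, 0, 0],
    [0, 0, -3, 0, 0, 0, 0],
    [0, 0, -2.8, 0, 0, 0, 0],
  ],
)

```text
time: 2.65
position: [0.4438, -0.0569, 0.214]
tool_rot: [-3.077, -0.635, 0.0]
ft_force: [0.1, 1.1, 0.9]
grip_width: 0.003
grip_force: 0.0
```

Call:
step_arm(
  targets=[
    [0.45, 0.2, 0, 0, 0, 0, 0],
    [0.45, 0.2, 0, 0, 0, 0, 0],
    [0.45, 0.2, 0, 0, 0, 0, 0],
    [0.45, 0.2, 0, 0, 0, 0, 0],
    [0.45, 0.2, 0, 0, 0, 0, 0],
  ],
)

```text
time: 3.07
position: [0.4685, -0.0473, 0.2175]
tool_rot: [3.077, 0.633, 0.005]
ft_force: [-0.1, 0.4, -0.5]
grip_width: 0.006
grip_force: 0.3
```

Call:
step_arm(
  targets=[
    [0.45, 0.2, 0, 0, 0, 0, 0],
    [0.45, 0.2, 0, 0, 0, 0, 0],
    [0.45, 0.2, 0, 0, 0, 0, 0],
    [0.45, 0.2, 0, 0, 0, 0, 0],
    [0.45, 0.2, 0, 0, 0, 0, 0],
  ],
)

```text
time: 3.48
position: [0.4894, -0.0377, 0.2155]
tool_rot: [3.077, 0.632, -0.001]
ft_force: [-0.6, -1.3, -0.9]
grip_width: 0.002
grip_force: 0.4
```

Call:
step_arm(
  targets=[
    [0.45, 0.2, 0, 0, 0, 0, 0],
    [0.45, 0.2, 0, 0, 0, 0, 0],
    [0.45, 0.2, 0, 0, 0, 0, 0],
    [0.45, 0.2, 0, 0, 0, 0, 0],
    [0.45, 0.2, 0, 0, 0, 0, 0],
  ],
)

```text
time: 3.9
position: [0.5121, -0.0276, 0.2156]
tool_rot: [3.077, 0.632, -0.0]
ft_force: [-0.7, -0.6, -0.3]
grip_width: 0.004
grip_force: 0.3
```

Call:
step_arm(
  targets=[
    [0.4, 0.18, -0.3, 0, 0, 0, 0],
    [0.4, 0.18, -0.4, 0, 0, 0, 0],
    [0.4, 0.18, -0.4, 0, 0, 0, 0],
    [0, 0, 0, 0, 0, 0, 0],
    [0, 0, 0, 0, 0, 0, 0],
  ],
)

```text
time: 4.32
position: [0.5235, -0.0223, 0.204]
tool_rot: [3.077, 0.632, -0.002]
ft_force: [-0.1, -0.7, 0.5]
grip_width: 0.009
grip_force: 0.0
```

```bash
cat >> h.py <<'E'
e=np.array([.914,.406,0]);nn=np.array([-.406,.914,0]);O=np.array([.484,-.0385,0])
def J(p): p=np.asarray(p)-O; return np.stack([p@e,p@nn,p[...,2]],-1)
E
python3 - <<'E'
from h import *
s=ctrl.get_state(); print(s["time"],J(s["position"]),s["ft_force"])
c,im,d=grab("scene","s2")
crop=im[150:270,200:320]; cv2.imwrite("pics/s2c.png",cv2.resize(crop[:,:,::-1],(600,600),interpolation=cv2.INTER_CUBIC))
E
```

```text
4.3167 [ 0.04268041 -0.00124989  0.20404954] [-0.09942755 -0.73953577  0.49950925]
```

View pics/s2c.png

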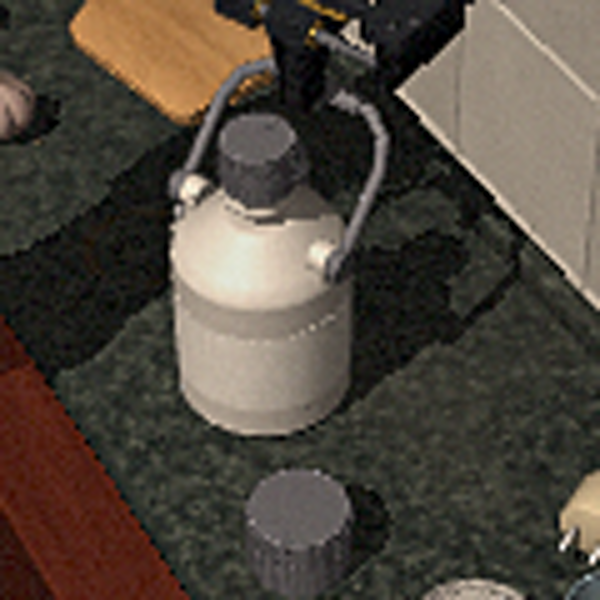

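Seen from the side, the bar is now behind the cap (the fingertip meets it at about (310,90)) and the jug is in place. Next I push down on the bar from above.

Call:
step_arm(
  targets=[
    [-0.3, -0.1, 1.5, 0, 0, 0, 0],
    [0, 0, 2.5, 0, 0, 0, 0],
    [1.4, 0.6, 0, 0, 0, 0, 0],
    [1.5, 0.65, 0, 0, 0, 0, 0],
    [0, 0, -1.5, 0, 0, 0, 0],
  ],
)

```text
time: 4.78
position: [0.5536, -0.0092, 0.2328]
tool_rot: [3.077, 0.635, 0.013]
ft_force: [-0.8, 0.7, 0.0]
grip_width: 0.005
grip_force: 0.0
```

Call:
step_arm(
  targets=[
    [0, 0, -1, 0, 0, 0, 0],
    [0, 0, -1, 0, 0, 0, 0],
    [0.1, 0.04, -0.8, 0, 0, 0, 0],
    [0.2, 0.1, -0.6, 0, 0, 0, 0],
    [0.2, 0.1, -0.6, 0, 0, 0, 0],
  ],
)

```text
time: 5.2
position: [0.5558, -0.0083, 0.1903]
tool_rot: [-3.077, -0.632, -0.006]
ft_force: [3.8, 1.7, 4.6]
grip_width: 0.001
grip_force: 2.8
```

Call:
step_arm(
  targets=[
    [0.2, 0.1, -0.6, 0, 0, 0, 0],
    [0.2, 0.1, -0.6, 0, 0, 0, 0],
    [0.2, 0.1, -0.6, 0, 0, 0, 0],
    [0.2, 0.1, -0.6, 0, 0, 0, 0],
    [0.1, 0, -0.6, 0, 0, 0, 0],
  ],
)

```text
time: 5.62
position: [0.5627, -0.0047, 0.158]
tool_rot: [3.077, 0.631, -0.005]
ft_force: [0.1, -0.4, 0.2]
grip_width: 0.007
grip_force: 0.0
```

Call:
step_arm(
  targets=[
    [0, 0, -0.5, 0, 0, 0, 0],
    [0, 0, -0.4, 0, 0, 0, 0],
    [0, 0, 3, 0, 0, 0, 0],
    [0, 0, 4, 0, 0, 0, 0],
    [0, 0, 4, 0, 0, 0, 1],
  ],
)

```text
time: 6.03
position: [0.5622, -0.0048, 0.2604]
tool_rot: [3.077, 0.631, -0.006]
ft_force: [1.8, 0.2, -0.2]
grip_width: 0.032
grip_force: 0.0
```

Call:
step_arm(
  targets=[
    [-2, -0.9, 3, 0, 0, 0, 1],
    [-2.5, -1.1, 2, 0, 0, 0, 1],
    [-3.3, -1.5, 0, 0, 0, 0, 1],
    [-3, -1.5, 0, 0, 0, 0, 1],
    [0, 0, 0, 0, 0, 0, 1],
  ],
)

```text
time: 6.45
position: [0.4514, -0.0586, 0.3113]
tool_rot: [-3.077, -0.623, -0.0]
ft_force: [1.5, -0.9, -0.2]
grip_width: 0.376
grip_force: 0.0
```

Call:
step_arm(
  targets=[
    [0, 0, 0, 0, 0, 0, 1],
    [0, 0, 0, 0, 0, 0, 1],
    [0, 0, 0, 0, 0, 0, 1],
    [0, 0, 0, 0, 0, 0, 1],
    [0, 0, 0, 0, 0, 0, 1],
  ],
)

```text
time: 6.87
position: [0.4561, -0.0541, 0.3101]
tool_rot: [3.076, 0.633, -0.002]
ft_force: [-0.7, 0.5, -0.5]
grip_width: 0.755
grip_force: 0.0
```

```bash
python3 - <<'E'
from h import *
from scipy.optimize import least_squares
s=ctrl.get_state(); print(s["time"],s["position"],J(s["position"]),s["ft_force"])
c,im,d=grab("wrist","w3"); P=cloud(c,d); j=J(P)
m=(j[...,2]>.09)&(j[...,0]>.055)&(j[...,0]<.13)&(abs(j[...,1])<.03); a=j[m]; print("bar",len(a),np.percentile(a,[2,50,98],axis=0).round(4) if len(a) else 0)
q=P[(P[...,2]>.2)&(P[...,2]<.211)&(np.hypot(j[...,0],j[...,1])<.035)]; 
h=cv2.convexHull(q[:,:2].astype(np.float32)); print("cap",len(q),np.median(q[:,2]),cv2.minEnclosingCircle(h))
a=P[(P[...,2]>.03)&(P[...,2]<.112)&(np.hypot(j[...,0],j[...,1])<.075)]
cs,im2,d2=grab("scene","s3"); P2=cloud(cs,d2); j2=J(P2)
a=j2[(P2[...,2]>.03)&(P2[...,2]<.112)&(np.hypot(j2[...,0],j2[...,1])<.075)]
f=least_squares(lambda p:np.hypot(a[:,0]-p[0],a[:,1]-p[1])-.055,[0,0],loss="soft_l1",f_scale=.002);print("body",f.x)
cv2.imwrite("pics/m3.png",np.hstack([cv2.resize(im2[150:270,200:320,::-1],(380,380)),cv2.resize(im[:240,140:380,::-1],(380,380))]))
E
```

```text
6.8667 [ 0.45608867 -0.05405395  0.31010002] [-0.03182586 -0.00288431  0.31010002] [-0.67783269  0.53239599 -0.51728351]
bar 794 [[ 8.350e-02 -2.880e-02  1.347e-01]
 [ 8.960e-02  1.000e-04  1.399e-01]
 [ 9.670e-02  2.890e-02  1.421e-01]]
cap 1708 0.20456151963085267 ((0.48430967330932617, -0.03922996297478676), 0.02314930036664009)
body [0.0024613  0.00014195]
```

View pics/m3.png

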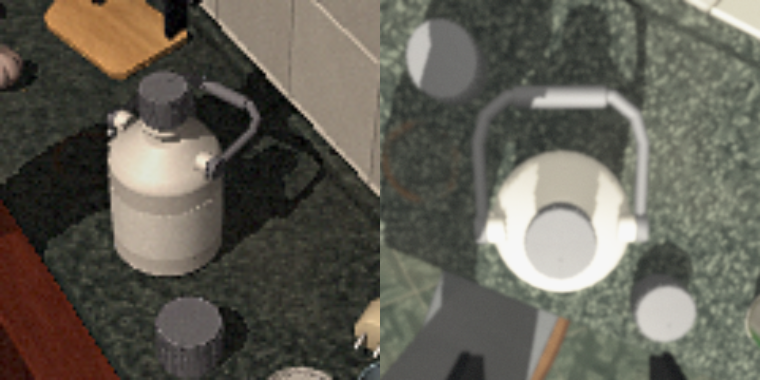

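The left half shows the handle level behind the jug, and the right half shows the bar at (570,97), which measures x=0.090, z=0.135, so it is home. The cap is clear at (560,240). Now I go to grasp it.

Call:
step_arm(
  targets=[
    [1.4, 0.75, 0, 0, 0, 0, 1],
    [1.4, 0.75, 0, 0, 0, 0, 1],
    [0, 0, -2, 0, 0, 0, 1],
    [0, 0, -2.5, 0, 0, 0, 1],
    [0, 0, -2.5, 0, 0, 0, 1],
  ],
)

```text
time: 7.38
position: [0.4844, -0.0393, 0.2399]
tool_rot: [3.076, 0.632, 0.001]
ft_force: [-0.9, 0.4, -0.1]
grip_width: 0.995
grip_force: 0.0
```

Call:
step_arm(
  targets=[
    [0, 0, -2.2, 0, 0, 0, 1],
    [0, 0, -2, 0, 0, 0, 1],
    [0, 0, -1.6, 0, 0, 0, 1],
    [0, 0, -1, 0, 0, 0, 1],
    [0, 0, 0, 0, 0, 0, 1],
  ],
)

```text
time: 7.8
position: [0.4822, -0.0395, 0.1704]
tool_rot: [3.077, 0.632, -0.007]
ft_force: [-0.1, 0.2, 0.3]
grip_width: 1.0
grip_force: 0.0
```

Call:
step_arm(
  targets=[
    [0, 0, 0, 0, 0, 0, 0.4],
    [0, 0, 0, 0, 0, 0, 0.4],
    [0, 0, 0, 0, 0, 0, 0.4],
    [0, 0, 0, 0, 0, 0, 0.4],
    [0, 0, 0, 0, 0, 0, 0.4],
  ],
  force=40,
)

```text
time: 8.22
position: [0.4841, -0.0395, 0.1733]
tool_rot: [3.077, 0.632, 0.002]
ft_force: [-0.1, -0.1, -0.5]
grip_width: 0.711
grip_force: 0.0
```

Call:
step_arm(
  targets=[
    [0, 0, 0, 0, 0, 0, 0.3],
    [0, 0, 0, 0, 0, 0, 0.3],
    [0, 0, 0, 0, 0, 0, 0.3],
    [0, 0, 0, 0, 0, 0, 0.3],
    [0, 0, 0, 0, 0, 0, 0.3],
  ],
)

```text
time: 8.63
position: [0.4837, -0.0395, 0.1728]
tool_rot: [-3.077, -0.632, -0.0]
ft_force: [-0.4, 0.5, 0.8]
grip_width: 0.521
grip_force: 40.0
```

Gripped (0.521 of 87 mm is 45 mm). Now I press down slowly.

Call:
step_arm(
  targets=[
    [0, 0, -0.2, 0, 0, 0, 0.3],
    [0, 0, -0.2, 0, 0, 0, 0.3],
    [0, 0, -0.2, 0, 0, 0, 0.3],
    [0, 0, -0.2, 0, 0, 0, 0.3],
    [0, 0, 0, 0, 0, 0, 0.3],
  ],
)

```text
time: 9.05
position: [0.4838, -0.0395, 0.1656]
tool_rot: [-3.077, -0.632, -0.001]
ft_force: [-3.9, 0.2, 11.5]
grip_width: 0.53
grip_force: 40.0
```

Call:
step_arm(
  targets=[
    [0, 0, -0.15, 0, 0, 0, 0.3],
    [0, 0, -0.1, 0, 0, 0, 0.3],
    [0, 0, 0, 0, 0, 0, 0.3],
    [0, 0, 0, 0, 0, 0, 0.3],
    [0, 0, 0, 0, 0, 0, 0.3],
  ],
)

```text
time: 9.47
position: [0.4839, -0.0395, 0.1651]
tool_rot: [-3.076, -0.631, -0.002]
ft_force: [-9.3, 0.6, 21.2]
grip_width: 0.524
grip_force: 40.0
```

Call:
step_arm(
  targets=[
    [-0.1, 0, 0, 0, 0, 3, 0.3],
    [0, 0, 0, 0, 0, 4, 0.3],
    [0, 0, 0, 0, 0, 4, 0.3],
    [0, 0, 0, 0, 0, 4, 0.3],
    [0, 0, 0, 0, 0, 0, 0.3],
  ],
)

```text
time: 9.88
position: [0.4853, -0.0393, 0.1652]
tool_rot: [2.966, 1.032, 0.01]
ft_force: [-0.5, -0.5, 15.7]
grip_width: 0.522
grip_force: 40.0
```

```bash
python3 - <<'E'
from h import *
s=ctrl.get_state(); print(s["ft_force"],s["torque"],s["position"],s["tool_rot"])
M=R.from_rotvec(s["tool_rot"]).as_matrix();print(np.degrees(np.arctan2(M[1,0],M[0,0])), M[2])
E
```

```text
[-0.46580922 -0.5400601  15.70782394] [0.07816463 0.43500186 0.04747557] [ 0.48534912 -0.0393465   0.16523629] [2.96622268 1.03199241 0.01000036]
38.36756135357064 [ 0.00569988  0.00299751 -0.99997926]
```

Call:
step_arm(
  targets=[
    [0, 0, -0.05, 0, 0, 4, 0.3],
    [0, 0, 0, 0, 0, 4, 0.3],
    [0, 0, 0, 0, 0, 4, 0.3],
    [0, 0, 0, 0, 0, 4, 0.3],
    [0, 0, 0, 0, 0, 4, 0.3],
  ],
)

```text
time: 10.3
position: [0.4859, -0.0389, 0.1653]
tool_rot: [2.741, 1.532, 0.012]
ft_force: [0.4, 1.7, 16.7]
grip_width: 0.523
grip_force: 40.0
```

Call:
step_arm(
  targets=[
    [0, 0, 0, 0, 0, 4, 0.3],
    [0, 0, 0, 0, 0, 4, 0.3],
    [0, 0, 0, 0, 0, 4, 0.3],
    [0, 0, 0, 0, 0, 4, 0.3],
    [0, 0, 0, 0, 0, 4, 0.3],
  ],
)

```text
time: 10.72
position: [0.4862, -0.0386, 0.1653]
tool_rot: [2.432, 1.984, 0.012]
ft_force: [0.0, 1.8, 16.1]
grip_width: 0.525
grip_force: 40.0
```

Call:
step_arm(
  targets=[
    [0, 0, 0, 0, 0, 4, 0.3],
    [0, 0, 0, 0, 0, 4, 0.3],
    [0, 0, 0, 0, 0, 4, 0.3],
    [0, 0, 0, 0, 0, 4, 0.3],
    [0, 0, 0, 0, 0, 0, 0.3],
  ],
)

```text
time: 11.13
position: [0.4862, -0.0385, 0.1653]
tool_rot: [2.131, 2.302, 0.011]
ft_force: [1.4, 2.6, 16.3]
grip_width: 0.525
grip_force: 40.0
```

```bash
python3 - <<'E'
from h import *
s=ctrl.get_state(); print(s["ft_force"],s["torque"],s["position"],s["tool_rot"])
M=R.from_rotvec(s["tool_rot"]).as_matrix();print(np.degrees(np.arctan2(M[1,0],M[0,0])), M[2])
c,im,d=grab("scene","s4"); cv2.imwrite("pics/s4c.png",cv2.resize(im[150:270,200:320,::-1],(500,500),interpolation=cv2.INTER_CUBIC))
j=J(cloud(c,d)); a=j[(j[...,2]>.105)&(j[...,0]>.06)&(j[...,0]<.13)&(abs(j[...,1])<.05)]; print(len(a),np.median(a,0)); print(np.linalg.svd(a-a.mean(0),full_matrices=False)[2][0])
E
```

```text
[ 1.42297661  2.6126574  16.29107568] [0.37014371 0.25785799 0.04054288] [ 0.48619251 -0.03854078  0.16529405] [2.13139727 2.30180806 0.01131925]
94.40307195751855 [ 0.00159556  0.00835748 -0.9999638 ]
277 [ 0.0828377  -0.01527389  0.27588791]
[ 0.08341475  0.07408026 -0.99375756]
```

View pics/s4c.png

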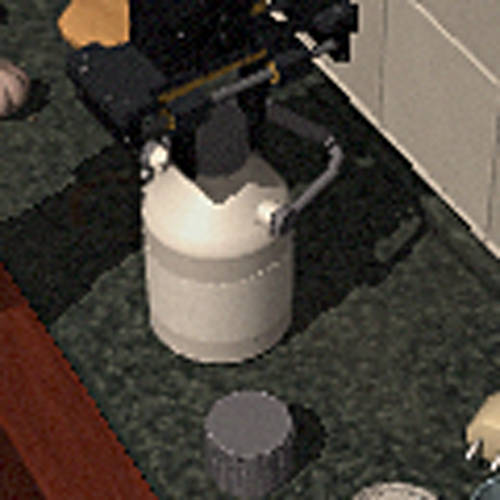

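The jug stands unturned, with its ear at (275,213) and the handle behind as before. The cap has been turned 71°, so I lift gently.

Call:
step_arm(
  targets=[
    [0, 0, 0.3, 0, 0, 0, 0.3],
    [0, 0, 0.3, 0, 0, 0, 0.3],
    [0, 0, 0.3, 0, 0, 0, 0.3],
    [0, 0, 0.2, 0, 0, 0, 0.3],
    [0, 0, 0.2, 0, 0, 0, 0.3],
  ],
)

```text
time: 11.6
position: [0.4831, -0.0396, 0.1744]
tool_rot: [2.138, 2.301, 0.001]
ft_force: [3.7, -0.3, -2.7]
grip_width: 0.525
grip_force: 40.0
```

Call:
step_arm(
  targets=[
    [0, 0, 0.2, 0, 0, 0, 0.3],
    [0, 0, 0.2, 0, 0, 0, 0.3],
    [0, 0, 0.2, 0, 0, 0, 0.3],
    [0, 0, 0.2, 0, 0, 0, 0.3],
    [0, 0, 0, 0, 0, 0, 0.3],
  ],
)

```text
time: 12.02
position: [0.4828, -0.0396, 0.183]
tool_rot: [2.138, 2.301, 0.0]
ft_force: [2.7, -0.1, -0.6]
grip_width: 0.527
grip_force: 40.0
```

Call:
step_arm(
  targets=[
    [0.1, 0, 0.6, 0, 0, 0, 0.3],
    [0, 0, 1, 0, 0, 0, 0.3],
    [0, 0, 1.2, 0, 0, 0, 0.3],
    [0, 0, 1.4, 0, 0, 0, 0.3],
    [0, 0, 1.4, 0, 0, 0, 0.3],
  ],
)

```text
time: 12.43
position: [0.4832, -0.0396, 0.2402]
tool_rot: [-2.138, -2.301, 0.0]
ft_force: [0.8, -0.5, 0.4]
grip_width: 0.521
grip_force: 40.0
```

Call:
step_arm(
  targets=[
    [0, 0, 1.4, 0, 0, 0, 0.3],
    [0, 0, 1, 0, 0, 0, 0.3],
    [0, 0, 0.6, 0, 0, 0, 0.3],
    [0, 0, 0.4, 0, 0, 0, 0.3],
    [0, 0, 0, 0, 0, 0, 0.3],
  ],
)

```text
time: 12.85
position: [0.4838, -0.0395, 0.2734]
tool_rot: [2.138, 2.301, 0.001]
ft_force: [0.2, -0.3, -0.5]
grip_width: 0.52
grip_force: 40.0
```

Call:
step_arm(
  targets=[
    [0, 0, 0, 0, 0, 0, 0.3],
    [0, 0, 0, 0, 0, 0, 0.3],
    [0, 0, 0, 0, 0, 0, 0.3],
    [0, 0, 0, 0, 0, 0, 0.3],
    [0, 0, 0, 0, 0, 0, 0.3],
  ],
)

```text
time: 13.27
position: [0.4834, -0.0395, 0.2722]
tool_rot: [-2.138, -2.301, 0.001]
ft_force: [-0.3, -0.0, -0.0]
grip_width: 0.523
grip_force: 40.0
```

```bash
python3 - <<'E'
from h import *
s=ctrl.get_state(); print(s["ft_force"],s["position"],s["tool_rot"],s["grip_width"])
c,im,d=grab("scene","s5"); cv2.imwrite("pics/s5c.png",cv2.resize(im[110:310,170:370,::-1],(600,600),interpolation=cv2.INTER_CUBIC))
E
```

```text
[-0.2850178  -0.03439786 -0.00375463] [ 0.48343859 -0.03951926  0.27221196] [-2.13836679e+00 -2.30107972e+00  9.44438083e-04] 0.5230965589464956
```

View pics/s5c.png

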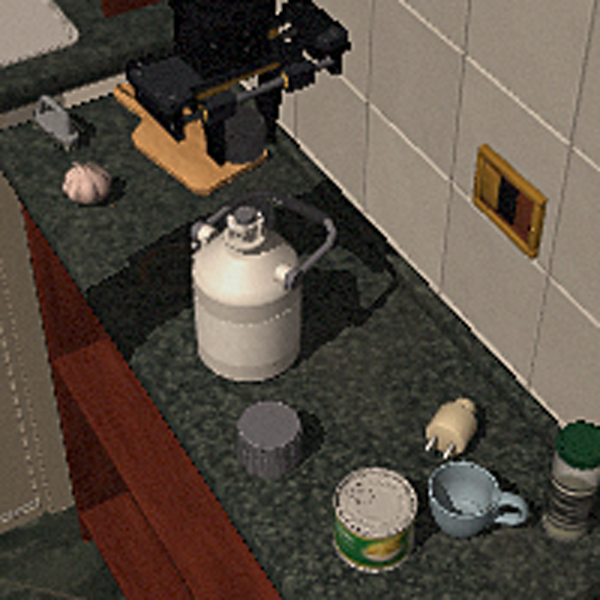

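The cap is in the gripper at (240,135). The jug's neck is open at (245,225), the handle is back at (300,225), and the bystanders have not moved.

```bash
python3 -c "
from bench import ctrl
print(ctrl.close_job())"
```

```text
the job is handed in; nothing more can be done
None
```

The job is handed in at about 13 s: handle clicked back, safety cap unlocked and held upright 10 cm above the jug's neck, with the jug in place and the mug, bean tin and garlic undisturbed.

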